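# Loosen the left-hand nut of the potato grater

## Task

The grating disc of the potato grater has to come off for washing. Loosen the wing nut in the middle of the round grating disc by about a fifth of a turn (75 degrees) and let go of it; mind that this nut has a left-hand (reverse) thread. Do not tighten it further, and leave the wing nut of the flat slicer as it is.

Things in the scene. Friction and masses are not known exactly. Their poses are not given: they have to be found in the camera images.
- disc_nut_grip (a point): Wing nut to loosen, axis upright: flat black grip bar 60 long, 12 thick, 34 mm high on a 36 mm round steel hub. Point: centre of the bar, on the axis, 124 mm up; x along the bar (turns with the nut), z up. Stands in the middle of the grater's round toothed steel disc (168 mm, top at 85 mm, washer 89 mm) on a fixed white housing 240 x 200 x 70 mm, left or right of the slicer, yaw up to 30 degrees.
- disc_nut (a joint): Turn of the grater's nut in rad, positive = CLOCKWISE seen from above. It starts done up at 0 to 0.1 and must not go below -0.25. Hard stops at -0.4 and 6.2. It turns with light, even friction (about 0.06 N m) and stays where it is left. Left-hand thread.
- clamp_nut_grip (a point): Nut to leave alone: same size and make as the grater's nut, ordinary thread, same point (centre of its bar, 124 mm up, x along the bar, z up). It holds the clamp plate (top at 88 mm) across the middle of the flat slicer: a fixed, narrow steel bed 280 x 110 mm with white edges (top 82 mm) and two slanted blades.
- clamp_nut (a joint): Turn of the slicer's nut in rad, positive = CLOCKWISE seen from above. It starts done up at 0 to 0.1 and must not go outside -0.25 to 0.35. Hard stops at -0.4 and 6.2. It turns with light, even friction (about 0.06 N m) and stays where it is left. Ordinary thread.

How it is judged (in metres and radians):
At the end, for the whole second after the job is handed in: The grater's disc nut stands at 1.05 rad or more clockwise, seen from above (at least 55 degrees looser than any start; 75 degrees leaves room), and is at rest; the slicer's nut still stands between -0.25 and 0.35 rad (value of joint disc_nut above 1.05 rad and velocity of joint disc_nut between -0.1 and 0.1 rad/s and value of joint clamp_nut between -0.25 and 0.35 rad); the robot touches nothing.
It fails at once if the grater's disc nut is tightened further (turned counter-clockwise, seen from above, past -0.25 rad) (value of joint disc_nut below -0.25 rad).
It fails at once if the slicer's nut is turned (beyond -0.25 or 0.35 rad) (value of joint clamp_nut below -0.25 rad or value of joint clamp_nut above 0.35 rad).
It also fails if it takes over 32 s, if anything falls off the work surface, if the arm or the gripper's body presses on something with over 40 N, if the wrist force passes 120 N, or if a joint passes its speed limit or range.

## Robot

A 6-joint arm with a two-finger parallel gripper is mounted at the origin on the work surface. World frame = base frame: x ahead of the robot, y to its left, z up, the work surface at z = 0. Lengths are in m, angles in degrees, forces in N, time in s.
With the tool pointing down it reaches from about 0.25 to 0.725 m from the base axis. Payload 9.7 kg.
Tool frame: the origin (TCP) lies between the finger pads; the fingertips stand 19 mm ahead of it and the grasp point (between the pads) is the TCP; z points along the fingers, y is the line along which they close (so a half turn about z gives the same grasp; the last joint's range is limited). The gripper opens to 85 mm and grips with 20 to 120 N. Pads are 22 mm wide; open, the fingers measure 114 mm over their backs; the gripper's body (76 mm by 85 mm) begins 54 mm behind the grasp point. The pads swing forward as they close: fully open they stand 13 mm farther back than shut.
Start: joints at [75.86, 4.979, 10.078, 95.1, 0, 90], TCP at [0.134, 0.533, 0.25] pointing down, gripper open.
Joint ranges: [-179.16, 179.16], [-48.56, 103.87], [-65.8, 70.77], [-126.05, 130.52], [-82.76, 87.17], [-180, 180]. Speed limits (degrees/s): [127.2, 127.2, 147.25, 180, 180, 180].

## Interface

Orientations are given as [roll, pitch, yaw] about the fixed x, y, z axes, in that order (R = Rz(yaw) Ry(pitch) Rx(roll)).
In Python, from workcell import telemetry, camera, calibration, workorder gives the robot as it stands.
- The arm moves only by the tool play_rows, never from a script. Its argument "increments" is a list of rows, each a list of 3 entries, a list of its own where there are three numbers: the shift along the tool's x, y, z in mm, then the turn, a rotation vector about the tool's x, y, z in degrees, then the closure, from 0 (fully open) to 1 (shut). In form: [[[x, y, z], [ax, ay, az], jaw], ...]. A call has 1 to 20 rows; each row is the pose to reach, as a shift and turn from the pose commanded when the call began, along the tool's axes at that moment; what a row does not reach only later rows make up. A row lasts 1/10 s, in which the tool goes at most 50 mm and 8.59 degrees, less where a joint would pass 70% of its speed; a pose out of reach is approached as far as the arm can. A call with a gripper value outside its range is refused whole. The fingers move at their own pace and stop on an object; "grip_force" is the grip in N (left out, the last holds). Time passes only in rows, so rows that repeat a pose let the fingers close. It gives the time, the measured TCP pose, the force, the opening and the grip force at its end, in the units of the state.
- telemetry.get_obs(): the state, without advancing time (a new reading comes with each control period).
- camera(name): name is "side" or "top"; returns (picture, depth): 480x640x3 uint8, red, green, blue; 480x640 float32, m along the optical axis (not along the pixel's ray), 0 where there is no reading.
- calibration(name): a dict with "vertical_fov" (degrees; the focal length in pixels is half the picture's height over the tangent of half this angle, whatever the lens; pixels are square), "cx", "cy" (the principal point, pixels), "rvec" (rotation vector, rad) and "tvec" (3), from world to camera coordinates, as OpenCV has them. Camera axes: x right, y down, z forward; pixel columns grow to the right and rows downward; lengths in m; the calibration is good to about 2 mm. A picture is of the moment at which its call begins. calibration takes no time and is no camera call.
- workorder.job_done(): hands the job in; it is judged then, once.
The state is a dict: "time": time; "q": joint angles; "qd": joint speeds; "joint_efforts": joint torques, N m; "ee_pos": TCP position; "tcp_rot": TCP orientation; "wrist_force": force on the tool from outside, world axes, zero at the start; "torque": the same for the moment, N m; "opening": finger opening in m; "grasp_force": force on a finger pad.
Only numpy, scipy, OpenCV 4.12 (cv2) and the standard library are available. Lean on these libraries where they do the work, as an engineer would, in place of code of your own. Each camera call takes 0.05 s, during which the arm holds its last target. There are 200 camera calls.

## Working session

There is one attempt and no reset: what is moved stays moved. The work goes in short steps, Python scripts to look and compute and a tool call to move; the robot and the scene stay as the last step left them, time stands still between calls to the robot, and variables do not carry over. Pictures are saved under pics/ and viewed, at most 10 in all, crops included, and the job is handed in when it is done.

Besides the shell and the picture viewer there is one more tool, called after "Request:" as a command line: name --argument value ..., lists and objects as JSON in quotes. play_rows: Moves the arm, as the interface text tells. Its arguments: {"type":"object","properties":{"increments":{"type":"array"},"grip_force":{"type":"number"}},"required":["increments"]}

```bash
mkdir -p pics; cat > h.py <<'E'
import numpy as np,cv2
from workcell import telemetry,camera,calibration,workorder
def K(n):
    c=calibration(n);f=240/np.tan(np.radians(c["vertical_fov"])/2)
    R=cv2.Rodrigues(np.array(c["rvec"],float))[0];t=np.array(c["tvec"],float).ravel()
    return f,c["cx"],c["cy"],R,t,c
def cloud(n,d):
    f,cx,cy,R,t,_=K(n);v,u=np.mgrid[:480,:640]
    P=np.stack([(u-cx)/f*d,(v-cy)/f*d,d],-1)
    return (P-t)@R
def ray(n,uv,z):
    f,cx,cy,R,t,_=K(n);C=-R.T@t
    D=np.c_[(np.asarray(uv,float)-[cx,cy])/f,np.ones(len(uv))]@R
    return C+D*((z-C[2])/D[:,2])[:,None]
E
python3 - <<'E'
from h import *
for n in("top","side"):
    im,d=camera(n);cv2.imwrite(f"pics/{n}0.png",im[...,::-1]);np.savez(f"{n}0.npz",im=im,d=d)
    print(K(n)[5],(d>0).mean())
o=telemetry.get_obs();print(o)
E
```

```text
{'vertical_fov': 50.45091292295998, 'cx': 309.0778937852822, 'cy': 246.19615870993493, 'rvec': array([ 2.07354206, -2.13911599,  0.22610236]), 'tvec': array([0.01609206, 0.5643151 , 0.75269009])} 0.9959635416666667
{'vertical_fov': 54.105599170512335, 'cx': 319.16311158297424, 'cy': 230.7850827360567, 'rvec': array([ 0.93601499, -2.46661949,  1.06992547]), 'tvec': array([0.38318464, 0.34684055, 0.52732536])} 0.9959733072916667
{'time': 0.1, 'q': array([ 7.58577783e+01,  5.00636331e+00,  1.00381337e+01,  9.50982384e+01,
       -2.01789147e-04,  8.99982702e+01]), 'qd': array([-0.04298417, -0.02708955,  0.10357928,  0.04199071,  0.13410752,
        0.03781837]), 'joint_efforts': array([ 1.08569220e-03, -5.21559656e+01,  4.65654838e+01,  1.60075910e-02,
        5.04707180e-05, -1.02033778e-05]), 'ee_pos': array([0.134338  , 0.533155  , 0.24966145]), 'tcp_rot': array([-1.79933532e+02,  1.99782273e-04,  1.65859508e+02]), 'wrist_force': array([ 0.01846958, -0.25735698, -0.06706928]), 'torque': array([ 0.04557274, -0.00785958,  0.01597291]), 'grasp_force': 0.0, 'opening': 0.08524414455472058}
```

View pics/top0.png

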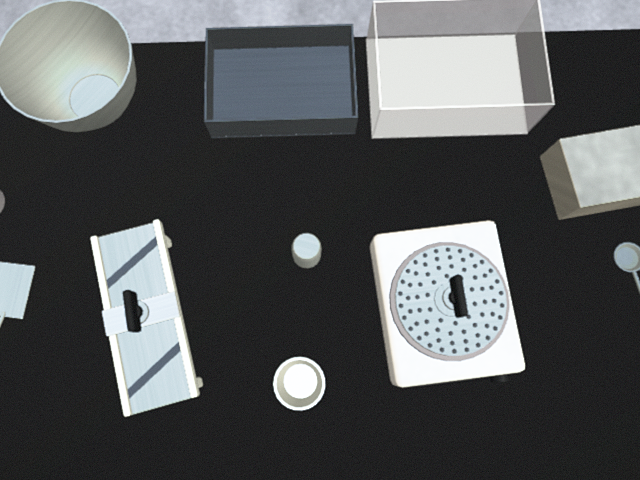

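View pics/side0.png

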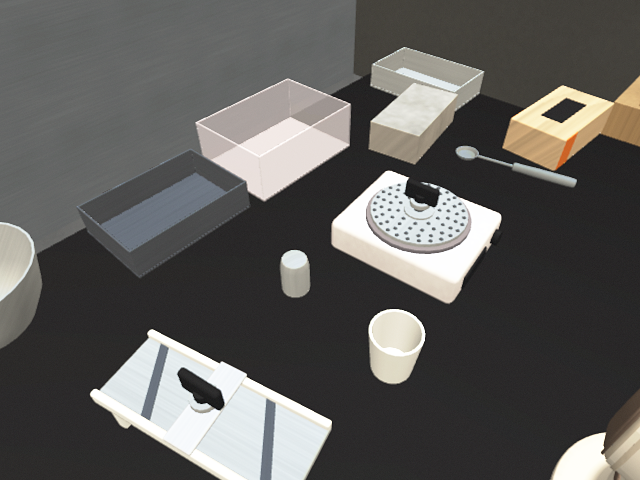

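The top view shows the grater's nut as a black bar at about (459,297) on the round disc, and the slicer's nut at (131,311). The side view shows the grater nut at about (423,193).

```bash
python3 - <<'E'
from h import *
for n,b in(("top",(435,485,265,330)),("top",(115,150,280,340)),("side",(395,450,165,215))):
    z=np.load(n+"0.npz");im,d=z["im"],z["d"];P=cloud(n,d)
    m=np.zeros((480,640),bool);m[b[2]:b[3],b[0]:b[1]]=1
    m&=(P[...,2]>.11)&(P[...,2]<.16)&(im.max(-1)<90)
    Q=P[m];top=Q[Q[:,2]>np.percentile(Q[:,2],90)-.006]
    r=cv2.minAreaRect((top[:,:2]*1000).astype(np.float32))
    c,v=np.linalg.eigh(np.cov(top[:,:2].T));a=np.degrees(np.arctan2(v[1,1],v[0,1]))
    print(n,m.sum(),len(top),"z",np.percentile(Q[:,2],[5,50,95]).round(4),"rect",np.round(r[0],1),np.round(r[1],1),round(r[2],1),"pca yaw",a.round(1),top.mean(0).round(4))
z=np.load("top0.npz");P=cloud("top",z["d"])
m=(P[...,2]>.078)&(P[...,2]<.095);m[:,:385]=0;m[:,515:]=0;m[:235]=0;m[365:]=0
print("disc",np.round(cv2.minEnclosingCircle((P[m][:,:2]*1000).astype(np.float32)),1) if 0 else cv2.minEnclosingCircle((P[m][:,:2]*1000).astype(np.float32)))
E
```

```text
top 525 309 z [0.1141 0.1373 0.1409] rect [ 470.2 -212.7] [58.  11.4] 2.6 pca yaw -175.9 [ 0.4703 -0.212   0.1389]
top 560 345 z [0.1174 0.138  0.1417] rect [463.4 254.6] [59.3 12.3] 10.7 pca yaw -169.6 [0.463  0.2538 0.1395]
side 603 209 z [0.1119 0.1285 0.1406] rect [ 470.5 -212.2] [58.1 11.5] 2.9 pca yaw -176.4 [ 0.4709 -0.2109  0.1386]
disc ((470.1392517089844, -213.26687622070312), 91.14691925048828)
```

Request:
play_rows --increments '[[[-50,-64,0],[0,0,-2],0],[[-100,-128,0],[0,0,-4],0],[[-152,-192,0],[0,0,-6],0],[[-203,-256,0],[0,0,-8],0],[[-254,-320,0],[0,0,-8],0],[[-254,-320,0],[0,0,-8],0],[[-254,-320,0],[0,0,-8],0],[[-254,-320,0],[0,0,-8],0],[[-254,-320,0],[0,0,-8],0],[[-254,-320,0],[0,0,-8],0]]'

```text
time: 1.1
ee_pos: [0.303, 0.1597, 0.2502]
tcp_rot: [180.0, 0.0, 173.6]
wrist_force: [0.5, -0.2, -0.1]
opening: 0.0855
grasp_force: 0.0
```

```bash
cat > go.py <<'E'
from h import *
import sys
from scipy.spatial.transform import Rotation as S
o=telemetry.get_obs();p=o["ee_pos"];R=S.from_euler("xyz",o["tcp_rot"],degrees=True)
print(o["time"],p.round(4),o["tcp_rot"].round(2),o["q"].round(1),o["wrist_force"].round(1),o["torque"].round(2),o["opening"],o["grasp_force"])
x,y,z,w=map(float,sys.argv[1:])
T=S.from_euler("xyz",[180,0,w],degrees=True)
print("shift",(R.inv().apply(np.array([x,y,z])-p)*1000).round(1),"turn",(R.inv()*T).as_rotvec(degrees=True).round(2))
E
python3 go.py .4705 -.2125 .25 183
```

```text
1.1 [0.303  0.1597 0.2502] [179.99   0.   173.61] [ 27.8 -23.1 -14.4  98.7   0.   34.2] [ 0.5 -0.2 -0.1] [-0.01  0.06 -0.03] 0.08551446831190367 0.0
shift [-2.079e+02 -3.512e+02  2.000e-01] turn [ 0.01  0.   -9.39]
```

Request:
play_rows --increments '[[[-208,-351,0],[0,0,-9.4],0],[[-208,-351,0],[0,0,-9.4],0],[[-208,-351,0],[0,0,-9.4],0],[[-208,-351,0],[0,0,-9.4],0],[[-208,-351,0],[0,0,-9.4],0],[[-208,-351,0],[0,0,-9.4],0],[[-208,-351,0],[0,0,-9.4],0],[[-208,-351,0],[0,0,-9.4],0],[[-208,-351,0],[0,0,-9.4],0],[[-208,-351,0],[0,0,-9.4],0],[[-208,-351,0],[0,0,-9.4],0],[[-208,-351,0],[0,0,-9.4],0]]'

```text
time: 2.3
ee_pos: [0.472, -0.2084, 0.2503]
tcp_rot: [180.0, -0.0, -176.6]
wrist_force: [-0.7, 0.2, 1.0]
opening: 0.0853
grasp_force: 0.0
```

```bash
python3 go.py .4705 -.2125 .127 183; python3 - <<'E'
from h import *
im,d=camera("side");cv2.imwrite("pics/side1.png",im[...,::-1])
E
```

```text
2.3 [ 0.472  -0.2084  0.2503] [ 1.7998e+02 -1.0000e-02 -1.7662e+02] [-23.8   0.3   5.2  94.9   0.  -27.2] [-0.7  0.2  1. ] [0.   0.01 0.  ] 0.08525645069262923 0.0
shift [  1.7  -4.  123.3] turn [ 0.02 -0.01  0.38]
```

View pics/side1.png

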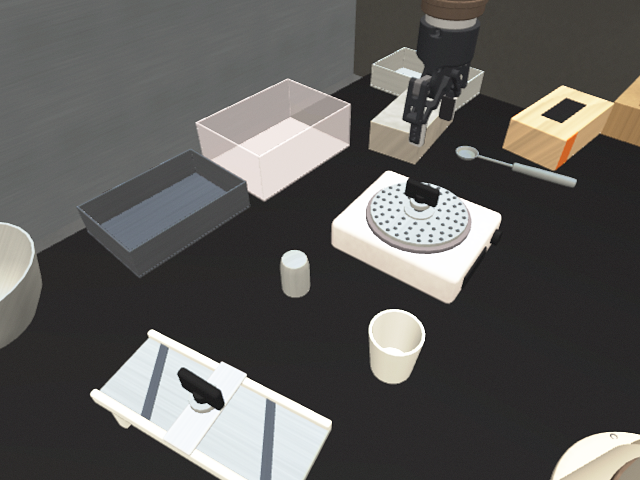

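The side view shows the open gripper above the grater nut at about (430,120), with the path down clear.

Request:
play_rows --increments '[[[0,0,30],[0,0,0],0],[[0,0,60],[0,0,0],0],[[0,0,70],[0,0,0],0],[[0,0,70],[0,0,0],0],[[0,0,70],[0,0,0],0],[[0,0,70],[0,0,0],0]]'

```text
time: 2.95
ee_pos: [0.4723, -0.2103, 0.182]
tcp_rot: [-179.9, 0.1, -176.7]
wrist_force: [0.5, -0.0, 0.5]
opening: 0.0853
grasp_force: 0.0
```

```bash
python3 go.py .4705 -.2125 .127 183
```

```text
2.95 [ 0.4723 -0.2103  0.182 ] [-1.7994e+02  1.2000e-01 -1.7672e+02] [-24.   -0.5  -3.2  87.2   0.  -27.3] [ 0.5 -0.   0.5] [0.05 0.   0.02] 0.08532179378848131 0.0
shift [ 2.1 -2.  55. ] turn [-0.06  0.12  0.28]
```

Request:
play_rows --increments '[[[2,-2,25],[0,0,0],0],[[2,-2,45],[0,0,0],0],[[2,-2,54],[0,0,0],0],[[2,-2,54],[0,0,0],0],[[2,-2,54],[0,0,0],0],[[2,-2,54],[0,0,0],0]]'

```text
time: 3.55
ee_pos: [0.4705, -0.2126, 0.1277]
tcp_rot: [-179.9, 0.1, -176.7]
wrist_force: [0.1, -0.9, 0.5]
opening: 0.0854
grasp_force: 0.0
```

```bash
python3 go.py .4705 -.2125 .127 183
```

```text
3.55 [ 0.4705 -0.2126  0.1277] [-1.7995e+02  1.0000e-01 -1.7674e+02] [-24.3  -0.4  -9.   81.3  -0.  -27.6] [ 0.1 -0.9  0.5] [-0.04 -0.04 -0.01] 0.0854163842672066 0.0
shift [-0.   0.1  0.7] turn [-0.05  0.1   0.26]
```

Request:
play_rows --increments '[[[0,0,0],[0,0,0],0.4],[[0,0,0],[0,0,0],0.6],[[0,0,0],[0,0,0],0.75],[[0,0,0],[0,0,0],0.85],[[0,0,0],[0,0,0],1],[[0,0,0],[0,0,0],1],[[0,0,0],[0,0,0],1],[[0,0,0],[0,0,0],1],[[0,0,0],[0,0,0],1],[[0,0,0],[0,0,0],1],[[0,0,0],[0,0,0],1],[[0,0,0],[0,0,0],1]]' --grip_force 25

```text
time: 4.75
ee_pos: [0.4708, -0.2135, 0.1284]
tcp_rot: [-179.8, 0.2, -176.8]
wrist_force: [-1.2, -4.4, 11.6]
opening: 0.0117
grasp_force: 31.0
```

```bash
python3 go.py .4705 -.2125 .127 183
```

```text
4.75 [ 0.4708 -0.2135  0.1284] [-179.82    0.18 -176.77] [-24.4  -0.4  -9.   81.2  -0.1 -27.6] [-1.2 -4.4 11.6] [-0.65  0.23 -0.01] 0.011679125806621119 31.044577015709365
shift [0.2 1.  1.4] turn [-0.18  0.18  0.23]
```

Request:
play_rows --increments '[[[0,0,-1],[0,0,2],1],[[0,0,-1],[0,0,6],1],[[0,0,-1],[0,0,11],1],[[0,0,-1],[0,0,16],1],[[0,0,-1],[0,0,21],1],[[0,0,-1],[0,0,26],1],[[0,0,-1],[0,0,31],1],[[0,0,-1],[0,0,36],1],[[0,0,-1],[0,0,40],1],[[0,0,-1],[0,0,40],1],[[0,0,-1],[0,0,40],1]]'

```text
time: 5.85
ee_pos: [0.471, -0.2127, 0.1284]
tcp_rot: [179.9, 0.2, 143.4]
wrist_force: [4.6, -0.5, 5.6]
opening: 0.0115
grasp_force: 30.1
```

```bash
python3 go.py .4705 -.2135 .128 103
```

```text
5.85 [ 0.471  -0.2127  0.1284] [179.93   0.18 143.37] [-24.3  -0.4  -8.9  81.3   0.   12.3] [ 4.6 -0.5  5.6] [-0.03 -1.01 -0.09] 0.011472695468807966 30.09895591316308
shift [-0.1 -1.   0.4] turn [ 0.13  0.15 40.37]
```

Turning smoothly at low force; the second half follows.

Request:
play_rows --increments '[[[0,0,0],[0,0,5],1],[[0,0,0],[0,0,10],1],[[0,0,0],[0,0,15],1],[[0,0,0],[0,0,20],1],[[0,0,0],[0,0,25],1],[[0,0,0],[0,0,30],1],[[0,0,0],[0,0,35],1],[[0,0,0],[0,0,39],1],[[0,0,0],[0,0,40],1],[[0,0,0],[0,0,40],1],[[0,0,0],[0,0,40],1],[[0,0,0],[0,0,40],1]]'

```text
time: 7.05
ee_pos: [0.4718, -0.2122, 0.1284]
tcp_rot: [179.7, 0.1, 103.4]
wrist_force: [9.1, 2.5, 4.7]
opening: 0.0118
grasp_force: 29.8
```

Request:
play_rows --increments '[[[0,0,0],[0,0,0],0.7],[[0,0,0],[0,0,0],0.5],[[0,0,0],[0,0,0],0],[[0,0,0],[0,0,0],0],[[0,0,0],[0,0,0],0],[[0,0,0],[0,0,0],0],[[0,0,0],[0,0,0],0],[[0,0,0],[0,0,0],0],[[0,0,0],[0,0,0],0],[[0,0,0],[0,0,0],0]]'

```text
time: 8.05
ee_pos: [0.4698, -0.2124, 0.1273]
tcp_rot: [-180.0, -0.0, 103.3]
wrist_force: [0.5, 0.8, -0.3]
opening: 0.0855
grasp_force: 0.0
```

Request:
play_rows --increments '[[[0,0,-15],[0,0,0],0],[[0,0,-45],[0,0,0],0],[[0,0,-80],[0,0,0],0],[[0,0,-120],[0,0,0],0],[[0,0,-120],[0,0,0],0],[[50,0,-120],[0,0,0],0],[[100,0,-120],[0,0,0],0],[[150,0,-120],[0,0,0],0],[[200,0,-120],[0,0,0],0],[[200,0,-120],[0,0,0],0],[[200,0,-120],[0,0,0],0],[[200,0,-120],[0,0,0],0],[[200,0,-120],[0,0,0],0]]'

```text
time: 9.35
ee_pos: [0.4242, -0.0188, 0.2473]
tcp_rot: [-180.0, 0.0, 103.1]
wrist_force: [0.5, -0.0, 0.3]
opening: 0.0856
grasp_force: 0.0
```

```bash
python3 - <<'E'
from h import *
for n,b in(("top",(425,495,255,340)),("side",(390,455,160,220))):
    im,d=camera(n);cv2.imwrite(f"pics/{n}2.png",im[...,::-1]);P=cloud(n,d)
    m=np.zeros((480,640),bool);m[b[2]:b[3],b[0]:b[1]]=1
    m&=(P[...,2]>.11)&(P[...,2]<.16)&(im.max(-1)<90);Q=P[m]
    if len(Q)<50: print(n,len(Q));continue
    t=Q[Q[:,2]>np.percentile(Q[:,2],90)-.006]
    c,v=np.linalg.eigh(np.cov(t[:,:2].T));print(n,len(t),np.degrees(np.arctan2(v[1,1],v[0,1])),t.mean(0),cv2.minAreaRect((t[:,:2]*1000).astype(np.float32)))
E
python3 go.py .47 -.21 .25 103
```

```text
top 0
side 29
9.45 [ 0.4242 -0.0188  0.2472] [-179.97   -0.    103.14] [ -2.5 -12.1  -6.5  95.6  -0.   74.3] [-0.5  0.5 -0. ] [ 0.04  0.01 -0.02] 0.08554412172790485 0.0
shift [-196.6    1.2   -2.9] turn [-0.03 -0.    0.14]
```

View pics/top2.png

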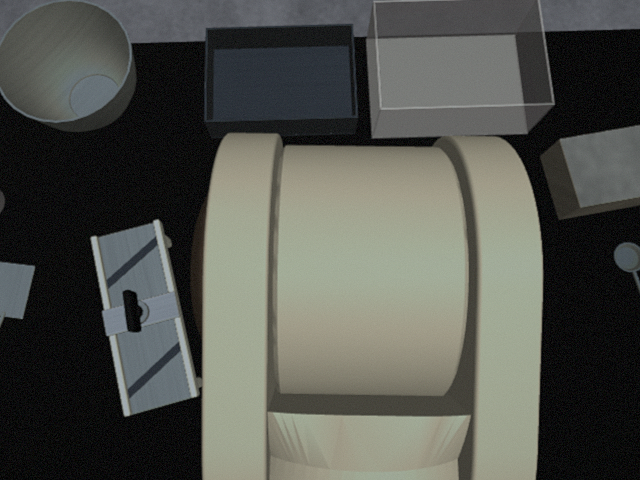

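The top view is blocked by the arm; the slicer nut at (131,311) looks unchanged. I'll move farther left to see the grater.

Request:
play_rows --increments '[[[50,0,-20],[0,0,0],0],[[100,0,-40],[0,0,0],0],[[150,0,-60],[0,0,0],0],[[200,0,-60],[0,0,0],0],[[250,0,-60],[0,0,0],0],[[300,0,-60],[0,0,0],0],[[350,0,-60],[0,0,0],0],[[350,0,-60],[0,0,0],0],[[350,0,-60],[0,0,0],0],[[350,0,-60],[0,0,0],0],[[350,0,-60],[0,0,0],0]]'

```text
time: 10.55
ee_pos: [0.3444, 0.3216, 0.3075]
tcp_rot: [180.0, 0.0, 103.1]
wrist_force: [-0.1, 0.1, -0.6]
opening: 0.0855
grasp_force: 0.0
```

```bash
python3 - <<'E'
from h import *
for n,b in(("top",(425,495,255,340)),("side",(390,455,160,220))):
    im,d=camera(n);cv2.imwrite(f"pics/{n}3.png",im[...,::-1]);P=cloud(n,d)
    m=np.zeros((480,640),bool);m[b[2]:b[3],b[0]:b[1]]=1
    m&=(P[...,2]>.11)&(P[...,2]<.16)&(im.max(-1)<90);Q=P[m]
    if len(Q)<50: print(n,len(Q));continue
    t=Q[Q[:,2]>np.percentile(Q[:,2],90)-.006]
    c,v=np.linalg.eigh(np.cov(t[:,:2].T));print(n,len(t),np.degrees(np.arctan2(v[1,1],v[0,1])),t.mean(0))
E
python3 go.py .47 -.21 .25 103
```

```text
top 323 103.8937580596201 [ 0.47022308 -0.21225717  0.13913297]
side 171 102.4382169147337 [ 0.46997785 -0.21005517  0.13947624]
10.65 [0.3443 0.3218 0.3076] [ 1.7997e+02 -1.0000e-02  1.0313e+02] [ 43.1  -4.1   7.4 101.5  -0.  119.9] [-0.4  0.8 -0.7] [0.02 0.02 0.01] 0.08566064121638767 0.0
shift [-546.4    1.5   57.5] turn [ 0.03 -0.01  0.13]
```

View pics/side3.png

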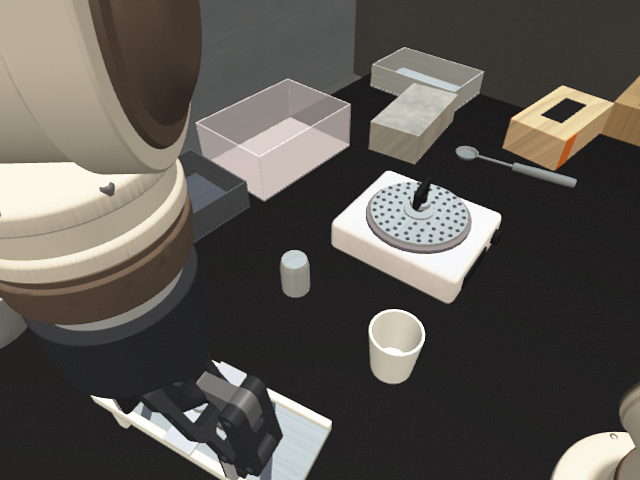

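The side view shows the grater bar at (422,193) turned about 80° clockwise. The gripper is clear, well above the slicer.

```bash
python3 -c "
from workcell import workorder;print(workorder.job_done())"
```

```text
the job is handed in; nothing more can be done
None
```

I loosened the grater's disc nut about 80° clockwise (measured in both camera views) and let go of it. The slicer's nut was not touched, the arm is clear of everything, and the job was handed in after about 11 s; no verdict came back.

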